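# Load two reagent cassettes into their latching docks

## Robot

A 6-joint arm with a two-finger parallel gripper is mounted at the origin on the work surface. World frame = base frame: x ahead of the robot, y to its left, z up, the work surface at z = 0. Lengths are in m, angles in rad, forces in N, time in s.
With the tool pointing down it reaches from about 0.4 to 0.825 m from the base axis. Payload 7 kg.
Tool frame: the origin (TCP) lies midway between the tips of the shut fingers; the grasp point (between the pads) lies arm.hold_point_z behind it (arm.hold_point_z is the distance from the TCP to the grasp point, in m); z points along the fingers, y is the line along which they close (so a half turn about z gives the same grasp; the last joint's range is limited). The gripper opens to 88 mm and grips with 3 to 60 N. Pads are 19 mm wide; open, the fingers measure 130 mm over their backs; the gripper's body (78 mm by 193 mm) begins 47 mm behind the grasp point.
Start: joints at [1.566, 0.359, 0.012, 0, -1.224, -0.288], TCP at [0.195, 0.646, 0.227] pointing down, gripper open.
Joint ranges: [-3.07, 3.07], [-1.43, 2.12], [-1.02, 1.25], [-3.03, 1.67], [-3.05, -0], [-3.03, 3.03]. Speed limits (rad/s): [2.39, 2.39, 3.01, 3.14, 3.14, 3.14].

## Interface

Orientations are given as [roll, pitch, yaw] about the fixed x, y, z axes, in that order (R = Rz(yaw) Ry(pitch) Rx(roll)).
In Python, from station import arm gives the robot as it stands.
- The arm moves only by the shell command python3 -m crank 'ROWS' [OPENING] [FORCE]. ROWS is JSON, a list that holds one entry, the list of rows, each a list of 4 numbers: the shift along the tool's x, y, z in units of 25 mm (1.0 is 25 mm), then the turn about the tool's z in units of 5 degrees (1.0 is 5 degrees). A call has 1 to 12 rows; each row is the pose to reach, as a shift and turn from the pose commanded when the call began, along the tool's axes at that moment; what a row does not reach only later rows make up. A row lasts 1/8 s, in which the tool goes at most 62.5 mm and 10.7 degrees, less where a joint would pass 70% of its speed; a pose out of reach is approached as far as the arm can. A call with a gripper value outside its range is refused whole. OPENING is the closure, from 0 (fully open) to 1 (shut), set as the call begins (- or left out, the last holds). The fingers move at their own pace and stop on an object; FORCE is the grip in N (left out, the last holds). Time passes only in rows, so rows that repeat a pose let the fingers close. It gives the time, the measured TCP pose, the force, the opening and the grip force at its end, in the units of the state.
- arm.get_state(): the state, without advancing time (a new reading comes with each control period).
- arm.grab_frame(name): name is "scene" or "side" or "wrist"; returns (picture, depth): 420x560x3 uint8, red, green, blue; 420x560 float32, m along the optical axis (not along the pixel's ray), 0 where there is no reading.
- arm.get_calibration(name): a dict with "mtx" (3x3 intrinsics, pixels), "R" (3x3) and "t" (3): a world point X has camera coordinates R X + t; the wrist camera has in their place "mount" (4x4, takes a point from camera to tool coordinates, whose origin is the TCP and whose axes are the flange's). Camera axes: x right, y down, z forward; pixel columns grow to the right and rows downward; lengths in m; the calibration is good to about 2 mm. A picture is of the moment at which its call begins: read the wrist's pose just before it. get_calibration takes no time and is no camera call.
- arm.job_done(): hands the job in; it is judged then, once.
Trained networks look in the newest picture that a camera, given by its name, has taken for a name from the list of things; names that differ only in an ending like _2 or _b are one class to them, and where a whole thing is asked for, a point or a joint stands for the part that bears it (a point fixed in the world has none). Each returns a list of dicts, best first, with "score" (0 to 1); they miss things now and then, are a little off and sometimes report something else, mostly with a low value. They report only what shows in the picture. A call takes as long as a camera call.
- arm.recognise(thing, camera): "extent" ([left, top, width, height] in pixels, round what is visible of it).
- arm.trace(thing, camera): "mask" (420x560 bool, what is visible of it) and "extent" ([left, top, width, height] in pixels, round what is visible of it).
The state is a dict: "t": time; "q": joint angles; "qd": joint speeds; "joint_efforts": joint torques, N m; "eef_pos": TCP position; "ee_rot": TCP orientation; "force": force on the tool from outside, world axes, zero at the start; "moment": the same for the moment, N m; "width": finger opening in m; "gripper_force": force on a finger pad.
Only numpy, scipy, OpenCV 4.12 (cv2) and the standard library are available. Lean on these libraries where they do the work, as an engineer would, in place of code of your own. Each camera call takes 0.05 s, during which the arm holds its last target. There are 200 camera calls.

## Task

Load each reagent cassette lying on the bench into the analyser dock of its own width (wide in wide, narrow in narrow): press the dock's latch bar down so that it clicks open, set the cassette on the dock's apron and push it fully home, so that the latch snaps back up behind it. Leave both cassettes latched in, and leave the bottle and the sample-tube rack where they stand.

Things in the scene. Friction and masses are not known exactly. Their poses are not given: they have to be found in the camera images.
- cassette_wide: wide reagent cassette, grey plastic, about 180 g: flat block 100 mm long (x), 60 mm wide (y), 26 mm high, with a grip rib on top in the middle, 50 mm long (x), 18 mm thick (y), from 26 to 44 mm height. Same end for end. Origin at the centre of its underside. Starts flat on the bench beside the docks. Seated, its origin is at dock x=53 to 57, y=0, z=30 mm.
- cassette_narrow: narrow reagent cassette, grey plastic, about 180 g: flat block 100 mm long (x), 44 mm wide (y), 26 mm high, with a grip rib on top in the middle, 50 mm long (x), 18 mm thick (y), from 26 to 44 mm height. Same end for end. Origin at the centre of its underside. Starts flat on the bench beside the docks. Seated, its origin is at dock x=53 to 57, y=0, z=30 mm.
- dock_wide: wide loading dock, white plastic, fixed, 255 mm long, 80 mm wide. Origin on the bench under the middle of its mouth, x = the way cassettes slide in (away from the robot). Floor 30 mm above the bench. Open apron from x=-135 to -16 mm between guides 70 mm apart, tops 12 mm above the floor; bay from x=0 to 108 mm, 64 mm wide. Bridge over the bay at x=20 to 34 mm, 48 to 56 mm above the floor.
- dock_narrow: narrow loading dock, white plastic, fixed, 255 mm long, 64 mm wide. Origin on the bench under the middle of its mouth, x = the way cassettes slide in (away from the robot). Floor 30 mm above the bench. Open apron from x=-135 to -16 mm between guides 54 mm apart, tops 12 mm above the floor; bay from x=0 to 108 mm, 48 mm wide. Bridge over the bay at x=20 to 34 mm, 48 to 56 mm above the floor.
- mouth_wide (a point): floor level, middle of the wide dock's mouth (dock x=0, 30 mm above the bench), axes as the dock. The channel narrows to 64 mm just before it. Lips overhang the bay 28 mm above its floor, leaving a 30 mm gap for the cassette's rib: a cassette can only slide in from the apron. While closed, the latch bar at x=-14 to 0 mm blocks the way.
- mouth_narrow (a point): floor level, middle of the narrow dock's mouth (dock x=0, 30 mm above the bench), axes as the dock. The channel narrows to 48 mm just before it. Lips overhang the bay 28 mm above its floor, leaving a 30 mm gap for the cassette's rib: a cassette can only slide in from the apron. While closed, the latch bar at x=-14 to 0 mm blocks the way.
- roller_wide (a point): centre of the wide latch's roller (radius 5 mm) at the far end of the bay. Latch open: it leans into the bay 22 mm above the floor, its face at dock x=101 mm. A cassette pushed home moves it back 3 mm (up to 6 N), which trips the latch shut. The bar then needs 9 mm of free height, so push the cassette with the fingertips more than 10 mm above the floor.
- roller_narrow (a point): centre of the narrow latch's roller (radius 5 mm) at the far end of the bay. Latch open: it leans into the bay 22 mm above the floor, its face at dock x=101 mm. A cassette pushed home moves it back 3 mm (up to 6 N), which trips the latch shut. The bar then needs 9 mm of free height, so push the cassette with the fingertips more than 10 mm above the floor.
- latch_wide (a joint): angle of the wide dock's latch, a rocker under the bay with an over-centre spring. 0 = closed: bar 9 mm above the floor, across the mouth. 0.125 = open: bar sunk 4 mm or more below the floor. Flips at about 0.06. Press the bar (about 2 N, then less) flush with the floor: it clicks over and stays open until a cassette is pushed home, then snaps up behind it.
- latch_narrow (a joint): angle of the narrow dock's latch, a rocker under the bay with an over-centre spring. 0 = closed: bar 9 mm above the floor, across the mouth. 0.125 = open: bar sunk 4 mm or more below the floor. Flips at about 0.06. Press the bar (about 2 N, then less) flush with the floor: it clicks over and stays open until a cassette is pushed home, then snaps up behind it.
- press_wide (a point): centre of the top of the wide dock's latch bar, the place to press; steel bar 58 mm long (across the dock), 14 mm broad; dock x=-7 mm
- press_narrow (a point): centre of the top of the narrow dock's latch bar, the place to press; steel bar 42 mm long (across the dock), 14 mm broad; dock x=-7 mm
- bottle: bystander: amber bottle, 60 mm diameter, 150 mm tall, origin at the centre of its underside; leave alone
- tube_rack: bystander: blue block rack with capped sample tubes, 50 x 130 mm, 89 mm tall, long along its y, origin at the centre of its underside; leave alone

How it is judged:
By the outcome, as a careful person would: the job done as asked, in the order asked, and still so for the second after the job is handed in, with the robot touching nothing.
It also fails if it takes over 72 s, if anything falls off the work surface, if the arm or the gripper's body presses on something with over 40 N, if the wrist force passes 120 N, or if a joint passes its speed limit or range.

## Working session

There is one attempt and no reset: what is moved stays moved. The work goes in short steps, Python scripts to look and compute and a shell command to move; the robot and the scene stay as the last step left them, time stands still between calls to the robot, and variables do not carry over. Pictures are saved under pics/ and viewed, at most 10 in all, crops included, and the job is handed in when it is done.

```bash
ls; mkdir -p pics; python3 - <<'E'
from station import arm
import cv2,numpy as np
s=arm.get_state();print(s['t'],s['eef_pos'],s['ee_rot'],s['width'],arm.hold_point_z)
for n in('scene','side'):
    p,d=arm.grab_frame(n);cv2.imwrite(f'pics/{n}0.png',p[:,:,::-1]);np.savez(f'{n}0.npz',p=p,d=d)
    c=arm.get_calibration(n);print(n,c['mtx'].tolist(),np.round(-c['R'].T@c['t'],3))
print(arm.get_calibration('wrist'))
E
```

```text
pics
0.0 [0.19470997 0.64579063 0.22564116] [ 3.13994604e+00 -1.52689066e-04 -2.92912400e-01] 0.08785950166277443 0.0188
scene [[397.69156670110686, 0.0, 276.2158441526668], [0.0, 397.69156670110686, 212.51064187114815], [0.0, 0.0, 1.0]] [ 0.893 -0.539  0.569]
side [[425.01389026794965, 0.0, 273.2711552720762], [0.0, 425.01389026794965, 206.9410885419161], [0.0, 0.0, 1.0]] [-0.     0.522  0.52 ]
{'mtx': array([[310.00264688,   0.        , 276.44355358],
       [  0.        , 310.00264688, 210.64224219],
       [  0.        ,   0.        ,   1.        ]]), 'mount': array([[-7.39094009e-04, -9.63973893e-01, -2.65995839e-01,
         7.04950329e-02],
       [ 9.99999674e-01, -7.98972541e-04,  1.16899961e-04,
        -1.35131504e-03],
       [-3.25211882e-04, -2.65995666e-01,  9.63974170e-01,
        -1.57988049e-01],
       [ 0.00000000e+00,  0.00000000e+00,  0.00000000e+00,
         1.00000000e+00]])}
```

View pics/scene0.png

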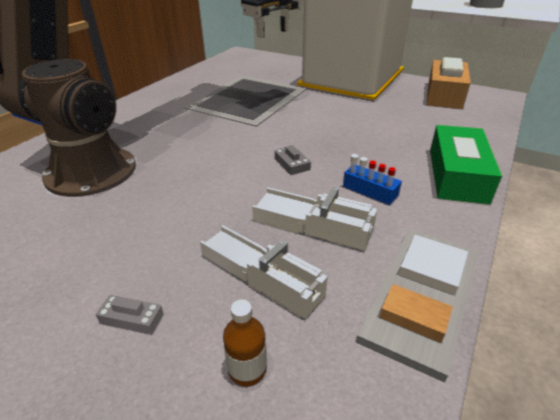

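View pics/side0.png

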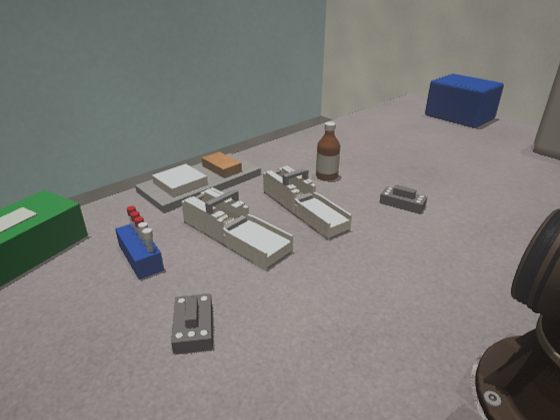

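The scene view shows the docks at about (318,217) and (263,268), and the cassettes at (293,160) and (130,313). The side view has the same items, with the cassettes at (193,322) and (403,198). Next I'll fit poses from masks and depth.

```bash
cat >h.py <<'E'
from station import arm
import numpy as np,cv2
from scipy.spatial.transform import Rotation as Ro
def cam(n,s=None):
    c=arm.get_calibration(n)
    if n!='wrist': return c['mtx'],c['R'].T,-c['R'].T@c['t']
    T=np.eye(4);T[:3,:3]=Ro.from_euler('xyz',s['ee_rot']).as_matrix();T[:3,3]=s['eef_pos']
    M=T@c['mount'];return c['mtx'],M[:3,:3],M[:3,3]
def cloud(n,d,s=None):
    K,R,t=cam(n,s);v,u=np.mgrid[:d.shape[0],:d.shape[1]]
    P=np.stack([(u-K[0,2])/K[0,0]*d,(v-K[1,2])/K[1,1]*d,d],-1)
    return P@R.T+t
def rect(P):
    (c,wh,a)=cv2.minAreaRect((P[:,:2]*1000).astype(np.float32))
    if wh[0]<wh[1]: wh=wh[::-1];a+=90
    return np.round(c,1),np.round(wh,1),round((a+90)%180-90,1)
E
python3 - <<'E'
from h import *
for n in('scene','side'):
    p,d=arm.grab_frame(n);C=cloud(n,d)
    for th in('cassette_wide','cassette_narrow','dock_wide','dock_narrow','bottle','tube_rack'):
        for r in arm.trace(th,n)[:2]:
            m=r['mask']&(d>0);m=cv2.erode(m.astype(np.uint8),np.ones((2,2)))>0
            P=C[m]
            if len(P)<20: print(n,th,r['score'],r['extent'],len(P));continue
            z=P[:,2]; print(n,th,round(r['score'],2),r['extent'],len(P),'zmax',round(np.percentile(z,98),3),rect(P), end=' ')
            if 'cass' in th:
                T=P[(z>.02)&(z<.031)];print('top',rect(T),end='')
                T=P[(z>.039)];print('rib',len(T),rect(T) if len(T)>5 else '',end='')
            print()
E
```

```text
scene cassette_wide 0.6 [275.6, 146.7, 35.9, 29.4] 638 zmax 0.045 (array([462.4, 291. ]), array([101.9,  62.4]), -33.1) top (array([461.8, 291.6]), array([99.8, 62.6]), -34.2)rib 78 (array([461.5, 290.6]), array([46.8, 20. ]), -36.5)
scene cassette_narrow 0.75 [101.2, 293.5, 65.7, 41.2] 1660 zmax 0.045 (array([ 460.2, -296.4]), array([98.5, 44.5]), 18.3) top (array([ 459.2, -295.7]), array([97.9, 42.8]), 16.5)rib 281 (array([ 458.2, -296. ]), array([50.3, 17.5]), 16.4)
scene dock_wide 0.75 [250.7, 188.2, 125.9, 65.4] 4756 zmax 0.086 (array([615.8, 130.2]), array([255.3, 177.5]), 5.8) 
scene dock_narrow 0.55 [199.5, 226.6, 125.1, 90.2] 5350 zmax 0.086 (array([602.5, -86.9]), array([254.7,  97.2]), -9.2) 
scene bottle 0.9 [219.4, 304.2, 47.5, 85.5] 2710 zmax 0.151 (array([ 689.8, -284.1]), array([58.8, 41.2]), 33.6) 
scene tube_rack 0.87 [342.0, 154.7, 60.3, 51.6] 1695 zmax 0.089 (array([685.3, 318.5]), array([181.1, 134.6]), -84.0) 
side cassette_wide 0.96 [169.6, 292.6, 47.2, 59.0] 2124 zmax 0.046 (array([456.1, 293.1]), array([102.4,  60. ]), -34.0) top (array([456.2, 293.1]), array
[... 560 characters left out ...]

side dock_wide 0.83 [180.5, 189.9, 112.7, 79.5] 4703 zmax 0.087 (array([620.7,  45. ]), array([258.8, 166.7]), 4.5) 
side dock_narrow 0.96 [262.4, 162.4, 89.7, 76.7] 3176 zmax 0.086 (array([ 594.2, -142.7]), array([266.2, 151.9]), -8.6) 
side bottle 0.72 [316.6, 120.8, 23.3, 59.8] 986 zmax 0.149 (array([ 766.6, -408. ]), array([379.9,  56. ]), -56.3) 
side bottle 0.39 [377.7, 184.8, 49.4, 26.9] 824 zmax 0.046 (array([ 459.8, -316.8]), array([97.6, 96.3]), 16.7) 
side tube_rack 0.94 [114.8, 204.2, 50.4, 75.6] 1854 zmax 0.09 (array([692.7, 264.1]), array([154.2,  72.2]), -16.2) 
side tube_rack 0.74 [378.2, 183.4, 48.2, 29.9] 798 zmax 0.046 (array([ 460.7, -318.4]), array([99.8, 97.9]), -72.8)
```

```bash
python3 - <<'E'
from h import *
img=np.zeros((600,800,3),np.uint8)
for k,n in enumerate(('scene','side')):
    f=np.load(n+'0.npz');d=f['d'];P=cloud(n,d)[d>0]
    b=P[(abs(P[:,2])<.006)&(P[:,0]>.4)&(P[:,0]<.75)&(abs(P[:,1])<.35)];print(n,'bench z',np.median(b[:,2]))
    for th,(cx,cy,a,W) in dict(dock_wide=(.62,.075,5,80),dock_narrow=(.60,-.08,-9,64)).items():
        best=None
        for a1 in np.arange(a-6,a+6,.5):
            c,s=np.cos(np.radians(a1)),np.sin(np.radians(a1))
            Q=(P-[cx,cy,0])@np.array([[c,-s,0],[s,c,0],[0,0,1]])
            Q=Q[(Q[:,2]>.028)&(Q[:,2]<.1)&(abs(Q[:,0])<.17)&(abs(Q[:,1])<.075)]
            lo,hi=np.percentile(Q,[1,99],0)
            if best is None or hi[1]-lo[1]<best[0]: best=(hi[1]-lo[1],a1,lo,hi,c,s,Q)
        w,a1,lo,hi,c,s,Q=best
        m=(lo+hi)/2;ctr=np.array([cx+c*m[0]-s*m[1],cy+s*m[0]+c*m[1]])
        br=Q[Q[:,2]>.08]
        print(n,th,'yaw',a1,'size',np.round((hi-lo)*1000),'centre',np.round(ctr*1000,1),'mouth',np.round((ctr+.0075*np.array([c,s]))*1000,1),'bridge x rel ctr',np.round(np.percentile(br[:,0]-m[0],[3,97])*1000))
E
```

```text
scene bench z 0.00041371730642569826
scene dock_wide yaw 5.5 size [252.  81.  59.] centre [621.9  84. ] mouth [629.3  84.7] bridge x rel ctr [27. 40.]
scene dock_narrow yaw -8.5 size [252.  64.  59.] centre [ 600.9 -101.8] mouth [ 608.3 -102.9] bridge x rel ctr [26. 40.]
side bench z 0.0011614904219625632
side dock_wide yaw 6.0 size [249.  80.  59.] centre [615.6  85.5] mouth [623.   86.3] bridge x rel ctr [29. 44.]
side dock_narrow yaw -8.5 size [251.  65.  59.] centre [595.1 -99.9] mouth [ 602.5 -101.1] bridge x rel ctr [28. 43.]
```

```bash
cat >>h.py <<'E'
DW=(np.array([.626,.0855]),5.75); DN=(np.array([.6055,-.102]),-8.5)
def dock(D,x,y=0):
    a=np.radians(D[1]);return D[0]+[x*np.cos(a)-y*np.sin(a),x*np.sin(a)+y*np.cos(a)]
def plan(xy,z,yaw,s=None):
    s=s or arm.get_state();R=Ro.from_euler('xyz',s['ee_rot']);y0=np.degrees(s['ee_rot'][2])
    d=R.inv().apply(np.r_[xy,z]-s['eef_pos'])/.025
    print('to',np.round(np.r_[xy,z],4),yaw,'units',np.round(d,2),'turn',round(-((yaw-y0+180)%360-180)/5,2),'rows',round(np.linalg.norm(d)/2.5,1))
E
python3 -c "
from h import *
plan(dock(DW,-.007),.22,DW[1]-90)"
```

```text
to [0.619  0.0848 0.22  ] -84.25 units [22.73 16.6   0.26] turn 13.49 rows 11.3
```

```bash
python3 -m crank '[[[2,1.5,0,1.2],[4,3,0,2.4],[6.2,4.5,0,3.7],[8.3,6,0,5],[10.4,7.5,0.1,6.2],[12.5,9,0.1,7.4],[14.6,10.6,0.2,8.7],[16.7,12.2,0.2,10],[18.8,13.7,0.2,11.2],[20.8,15.2,0.25,12.4],[22.73,16.6,0.26,13.5],[22.73,16.6,0.26,13.5]]]' 1; python3 - <<'E'
from h import *
s=arm.get_state();p,d=arm.grab_frame('wrist');cv2.imwrite('pics/w1.png',p[:,:,::-1]);np.savez('w1.npz',d=d,p=p,**{k:s[k] for k in('eef_pos','ee_rot')})
print(s['t'],s['q'],s['ee_rot'])
P=cloud('wrist',d,s)[d>0]
for th,(cx,cy),a,W in (('w',DW[0]-[.0075,0],5.75,80),('n',DN[0]-[.0075,0],-8.5,64)):
    best=None
    for a1 in np.arange(a-6,a+6,.5):
        c,q=np.cos(np.radians(a1)),np.sin(np.radians(a1))
        Q=(P-[cx,cy,0])@np.array([[c,-q,0],[q,c,0],[0,0,1]])
        Q=Q[(Q[:,2]>.028)&(Q[:,2]<.1)&(abs(Q[:,0])<.17)&(abs(Q[:,1])<.06)]
        lo,hi=np.percentile(Q,[1,99],0)
        if best is None or hi[1]-lo[1]<best[0]: best=(hi[1]-lo[1],a1,lo,hi,c,q,Q)
    w,a1,lo,hi,c,q,Q=best;m=(lo+hi)/2;ctr=np.array([cx+c*m[0]-q*m[1],cy+q*m[0]+c*m[1]])
    f=Q[(Q[:,2]<.034)]
    print(th,a1,np.round((hi-lo)*1000),'mouth',np.round((ctr+.0075*np.array([c,q]))*1000,1),'floor z',np.median(f[:,2]))
plan(dock(DW,-.007),.22,DW[1]-90,s)
E
```

```text
t: 2.3
eef_pos: [0.6205, 0.0818, 0.2195]
ee_rot: [3.141, -0.001, -1.476]
force: [-0.6, 0.4, -1.3]
width: 0.0004
gripper_force: 0.0
2.3 [ 4.42687498e-01  2.83512009e-01 -1.12575623e-01  3.08298063e-04
 -1.17541366e+00 -3.47525313e-01] [ 3.14102669e+00 -5.07521600e-04 -1.47551515e+00]
w 5.25 [249.  79.  58.] mouth [625.2  85.8] floor z 0.029791804873364552
n -6.0 [244.  60.  58.] mouth [601.2 -94.2] floor z 0.029881664813467823
to [0.619  0.0848 0.22  ] -84.25 units [-0.13  0.05 -0.02] turn -0.06 rows 0.1
```

View pics/w1.png

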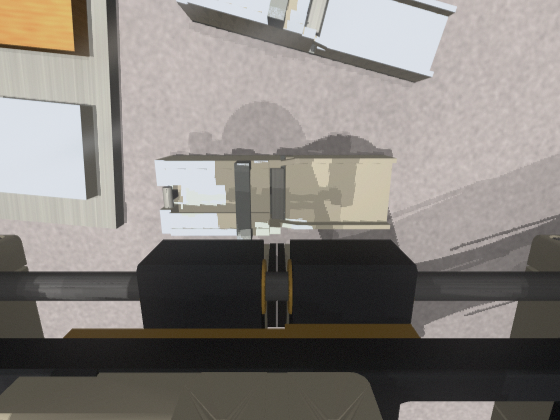

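The wrist view shows the wide dock at about (275,195), with its latch bar and bridge at x≈278 and 243. The narrow dock is cut off at the top, so its fit from this view isn't reliable. The wide fit agrees with the fixed cameras.

```bash
sed -i 's/^DW=.*;/DW=(np.array([.6257,.0857]),5.5);/' h.py; python3 -c "
from h import *
plan(dock(DW,-.009),.045,DW[1]-90)"
```

```text
to [0.6167 0.0848 0.045 ] -84.5 units [-0.14  0.14  6.98] turn 0.01 rows 2.8
```

```bash
python3 -m crank '[[[-0.14,0.14,2.3,0],[-0.14,0.14,4.6,0],[-0.14,0.14,6.5,0],[-0.14,0.14,6.9,0],[-0.14,0.14,6.9,0]]]'; python3 -c "
from h import *
plan(dock(DW,-.009),.03,DW[1]-90)"
```

```text
t: 2.98
eef_pos: [0.6148, 0.0881, 0.0479]
ee_rot: [3.14, -0.001, -1.47]
force: [0.3, -4.2, -1.8]
width: 0.0004
gripper_force: 1.7
to [0.6167 0.0848 0.03  ] -84.5 units [ 0.14 -0.06  0.71] turn 0.06 rows 0.3
```

```bash
python3 -m crank '[[[0.14,-0.06,0,0],[0.14,-0.06,0.2,0],[0.14,-0.06,0.4,0],[0.14,-0.06,0.55,0],[0.14,-0.06,0.66,0],[0.14,-0.06,0.66,0]]]'; python3 -c "
from h import *
plan(dock(DW,-.009),.03,DW[1]-90)"
```

```text
t: 3.72
eef_pos: [0.617, 0.0846, 0.0307]
ee_rot: [3.141, -0.0, -1.471]
force: [0.5, -0.3, 0.6]
width: 0.0004
gripper_force: 0.0
to [0.6167 0.0848 0.03  ] -84.5 units [-0.01  0.01  0.03] turn 0.05 rows 0.0
```

```bash
python3 -m crank '[[[0,0,-2,0],[0,0,-4,0],[0,0,-6,0],[0,0,-7,0]]]'; python3 -c "
from h import *
plan(dock(DN,-.009),.22,DN[1]-90)"
```

```text
t: 4.22
eef_pos: [0.6182, 0.085, 0.2097]
ee_rot: [-3.137, 0.001, -1.471]
force: [0.1, -0.6, -0.0]
width: 0.0001
gripper_force: 0.0
to [ 0.5966 -0.1007  0.22  ] -98.5 units [ 7.3   1.6  -0.43] turn 2.85 rows 3.0
```

```bash
python3 -m crank '[[[2.4,0.5,-0.2,0.9],[4.8,1.0,-0.3,1.9],[7.3,1.6,-0.3,2.85],[7.3,1.6,-0.3,2.85],[7.3,1.6,-0.3,2.85],[7.3,1.6,-0.3,2.85]]]'; cat > fit.py <<'E'
from h import *
def fit(P,D,a):
    (cx,cy)=D
    best=None
    for a1 in np.arange(a-5,a+5,.5):
        c,q=np.cos(np.radians(a1)),np.sin(np.radians(a1))
        Q=(P-[cx,cy,0])@np.array([[c,-q,0],[q,c,0],[0,0,1]])
        Q=Q[(Q[:,2]>.02)&(Q[:,2]<.1)&(abs(Q[:,0]+.0075)<.15)&(abs(Q[:,1])<.06)]
        lo,hi=np.percentile(Q,[.7,99.3],0)
        if best is None or hi[1]-lo[1]<best[0]: best=(hi[1]-lo[1],a1,lo,hi,c,q,Q)
    w,a1,lo,hi,c,q,Q=best;m=(lo+hi)/2;m[0]+=.0075
    print(a1,np.round((hi-lo)*1000),'mouth',np.round([1000*(cx+c*m[0]-q*m[1]),1000*(cy+q*m[0]+c*m[1])],1))
    return Q-[m[0],m[1],0]
def bar(Q):
    # latch bar zone height
    B=Q[(abs(Q[:,0]+.007)<.004)&(abs(Q[:,1])<.015)];print('bar zone z pct',np.round(np.percentile(B[:,2],[10,50,90])*1000,1) if len(B) else None)
E
python3 - <<'E'
from fit import *
s=arm.get_state();p,d=arm.grab_frame('wrist');cv2.imwrite('pics/w2.png',p[:,:,::-1])
print(s['eef_pos']);P=cloud('wrist',d,s)[d>0];Q=fit(P,DN[0],-8.5);bar(Q)
p,d=arm.grab_frame('scene');P=cloud('scene',d)[d>0]
bar(fit(P,DW[0],5.5));bar(fit(P,DN[0],-8.5))
plan(dock(DN,-.009),.22,DN[1]-90,s)
E
```

```text
t: 4.97
eef_pos: [0.5958, -0.0998, 0.2135]
ee_rot: [-3.142, 0.0, -1.718]
force: [0.9, 0.4, 0.1]
width: 0.0002
gripper_force: 0.0
[ 0.59581094 -0.09984754  0.21353829]
-8.5 [251.  64.  60.] mouth [ 604.1 -101.4]
bar zone z pct [37.8 38.8 39.7]
5.5 [253.  81.  67.] mouth [629.   84.8]
bar zone z pct None
-8.5 [253.  64.  66.] mouth [ 607.9 -102.8]
bar zone z pct None
to [ 0.5966 -0.1007  0.22  ] -98.5 units [ 0.03 -0.04 -0.26] turn 0.01 rows 0.1
```

View pics/w2.png

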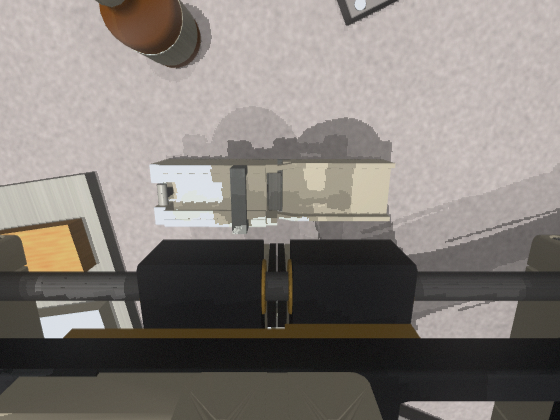

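The narrow dock now sits fully in view at (275,190), bar at (275,190). The bar reads z≈39 mm, so it is closed. I'll press it.

```bash
sed -i 's/DN=(np.array(\[.6055,-.102\])/DN=(np.array([.6045,-.1016])/' h.py; python3 -c "
from h import *
plan(dock(DN,-.009),.03,DN[1]-90)"
```

```text
to [ 0.5956 -0.1003  0.03  ] -98.5 units [0.02 0.   7.34] turn 0.02 rows 2.9
```

```bash
python3 -m crank '[[[0,0,2.3,0],[0,0,4.6,0],[0,0,6.3,0],[0,0,6.6,0],[0,0,6.9,0],[0,0,7.1,0],[0,0,7.3,0],[0,0,7.3,0]]]'; python3 -m crank '[[[0,0,-2,0],[0,0,-4,0],[0,0,-6,0],[0,0,-7,0],[0,0,-7,0]]]' ;python3 - <<'E'
from fit import *
s=arm.get_state();p,d=arm.grab_frame('wrist');P=cloud('wrist',d,s)[d>0];Q=fit(P,DN[0],-8.5);bar(Q)
plan([.458,-.295],.2,16.5,s)
E
```

```text
t: 6.08
eef_pos: [0.5957, -0.1009, 0.0314]
ee_rot: [-3.141, 0.0, -1.72]
force: [-0.6, -0.0, -0.4]
width: 0.0003
gripper_force: 0.0
t: 6.7
eef_pos: [0.5969, -0.101, 0.2094]
ee_rot: [-3.136, 0.001, -1.719]
force: [-0.0, 0.1, 0.1]
width: 0.0006
gripper_force: 0.0
-8.5 [251.  64.  63.] mouth [ 604.2 -101.4]
bar zone z pct [24.1 24.9 25.8]
to [ 0.458 -0.295  0.2  ] 16.5 units [8.5  4.35 0.34] turn -23.0 rows 3.8
```

```bash
python3 -m crank '[[[1.3,0.7,0.1,2.1],[2.6,1.4,0.1,4.2],[3.9,2.1,0.1,6.3],[5.2,2.8,0.1,8.4],[6.5,3.5,0.2,10.5],[7.8,4.0,0.3,12.6],[8.5,4.35,0.34,13],[8.5,4.35,0.34,13],[8.5,4.35,0.34,13]]]' 0.5; cat > cas.py <<'E'
from h import *
import sys
def look(yaw_hint,xy,out=None):
    s=arm.get_state();p,d=arm.grab_frame('wrist');P=cloud('wrist',d,s)[d>0]
    if out: cv2.imwrite(out,p[:,:,::-1])
    P=P[np.linalg.norm(P[:,:2]-xy,axis=1)<.075]
    T=P[(P[:,2]>.021)&(P[:,2]<.031)];B=P[(P[:,2]>.04)&(P[:,2]<.05)]
    print(s['t'],s['q'][5],'top',rect(T),'rib',rect(B),np.median(T[:,2]),np.median(B[:,2]))
    return s
E
python3 -c "
from cas import *
s=look(0,[.457,-.295]);plan([.457,-.295],.03,-163.5,s)"
```

```text
t: 7.88
eef_pos: [0.4567, -0.2946, 0.1973]
ee_rot: [3.141, -0.0, -2.852]
force: [-0.5, -0.0, 0.1]
width: 0.0437
gripper_force: 0.0
7.875 -1.0690889529182992 top (array([ 454.6, -294. ]), array([99.9, 44. ]), 16.0) rib (array([ 454.3, -294.2]), array([49.5, 16.8]), 16.6) 0.025840792999779594 0.043740452852460476
to [ 0.457 -0.295  0.03 ] -163.5 units [-0.01 -0.02  6.69] turn 0.02 rows 2.7
```

```bash
python3 -m crank '[[[0.08,0.04,2.4,0],[0.08,0.04,4.8,0],[0.08,0.04,6.2,0],[0.08,0.04,6.7,0],[0.08,0.04,6.72,0],[0.08,0.04,6.72,0]]]' 0.5;  python3 -m crank '[[[0,0,0,0],[0,0,0,0],[0,0,0,0],[0,0,0,0]]]' 1 25;  python3 -m crank '[[[0,0,-1,0],[0,0,-2,0],[0,0,-3.5,0],[0,0,-3.5,0]]]'; python3 -c "
from h import *
plan(dock(DN,-.075),.1,DN[1]+180)"
```

```text
t: 8.68
eef_pos: [0.4556, -0.2947, 0.0311]
ee_rot: [-3.14, 0.002, -2.853]
force: [0.1, 0.4, 0.8]
width: 0.0439
gripper_force: 0.0
t: 9.18
eef_pos: [0.4546, -0.2947, 0.03]
ee_rot: [-3.141, 0.001, -2.854]
force: [-0.9, -0.6, 4.5]
width: 0.0175
gripper_force: 25.0
t: 9.68
eef_pos: [0.4558, -0.295, 0.1196]
ee_rot: [-3.139, 0.004, -2.854]
force: [0.4, 0.6, -2.0]
width: 0.0175
gripper_force: 25.0
to [ 0.5303 -0.0905  0.1   ] 171.5 units [-5.18  7.    0.79] turn 5.0 rows 3.5
```

```bash
python3 -m crank '[[[-1.3,1.75,0.3,1.2],[-2.6,3.5,0.4,2.5],[-3.9,5.25,0.4,3.7],[-5.18,7,0.4,5],[-5.18,7,0.4,5],[-5.18,7,0.4,5],[-5.18,7,0.4,5]]]';  python3 -c "
from h import *
plan(dock(DN,-.075),.062,DN[1]+180)"
```

```text
t: 10.55
eef_pos: [0.528, -0.0909, 0.1065]
ee_rot: [-3.141, -0.001, 2.992]
force: [-0.3, 0.2, -2.2]
width: 0.0177
gripper_force: 25.0
to [ 0.5303 -0.0905  0.062 ] 171.5 units [-0.09  0.03  1.78] turn -0.01 rows 0.7
```

```bash
python3 -m crank '[[[-0.05,0.03,0.6,0],[-0.05,0.03,1.2,0],[-0.05,0.03,1.6,0],[-0.05,0.03,1.76,0],[-0.05,0.03,1.8,0],[-0.05,0.03,1.8,0]]]'; python3 -c "
from h import *
plan(dock(DN,-.02),.0605,DN[1]+180)"
```

```text
t: 11.3
eef_pos: [0.5305, -0.0893, 0.0623]
ee_rot: [3.141, 0.001, 2.993]
force: [0.3, -0.1, -1.6]
width: 0.0174
gripper_force: 25.0
to [ 0.5847 -0.0986  0.0605] 171.5 units [-2.2  -0.05  0.07] turn -0.0 rows 0.9
```

```bash
python3 -m crank '[[[-0.1,-0.03,0.06,0],[-0.5,-0.04,0.06,0],[-0.9,-0.05,0.06,0],[-1.3,-0.05,0.06,0],[-1.7,-0.05,0.06,0],[-2.0,-0.05,0.06,0],[-2.2,-0.05,0.06,0],[-2.2,-0.05,0.06,0]]]'
```

```text
t: 12.3
eef_pos: [0.5845, -0.0989, 0.0604]
ee_rot: [-3.142, -0.0, 2.993]
force: [-0.1, -0.5, -2.3]
width: 0.0178
gripper_force: 25.0
```

```bash
python3 -m crank '[[[0,0,0,0],[0,0,0,0],[0,0,0,0],[0,0,-1,0],[0,0,-2,0],[0,0,-3,0],[0,0,-3,0]]]' 0.5;python3 -c "
from h import *
plan(dock(DN,-.11),.125,DN[1]-90)"
```

```text
t: 13.18
eef_pos: [0.5857, -0.0987, 0.138]
ee_rot: [3.141, 0.004, 2.993]
force: [-0.3, -0.5, -0.9]
width: 0.0443
gripper_force: 0.0
to [ 0.4957 -0.0853  0.125 ] -98.5 units [ 3.64 -0.    0.5 ] turn -18.0 rows 1.5
```

```bash
python3 -m crank '[[[1.2,0,0,-2],[2.4,0,0,-4],[3.6,0,0,-6],[3.6,0,0,-8],[3.6,0,0,-10],[3.6,0,0,-12],[3.6,0,0,-14],[3.6,0,0,-16],[3.6,0,0,-18],[3.6,0,0,-18]]]' 1;python3 - <<'E'
from h import *
s=arm.get_state();p,d=arm.grab_frame('wrist');cv2.imwrite('pics/w3.png',p[:,:,::-1]);plan(dock(DN,-.11),.047,DN[1]-90,s)
E
```

```text
t: 14.42
eef_pos: [0.495, -0.0855, 0.1351]
ee_rot: [3.141, -0.0, -1.721]
force: [-0.7, -0.2, 0.7]
width: 0.0002
gripper_force: 0.0
to [ 0.4957 -0.0853  0.047 ] -98.5 units [-0.01 -0.03  3.52] turn -0.02 rows 1.4
```

View pics/w3.png

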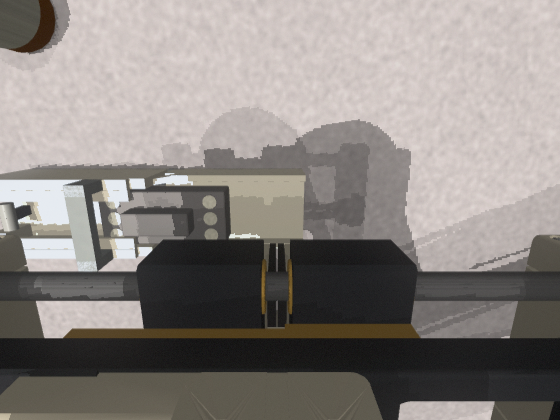

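The narrow cassette's front end is in the mouth (block at x≈125–230, y≈185–245), and its rear face is clear for pushing.

```bash
python3 -m crank '[[[0,0,2,0],[0,0,3.4,0],[0,0,3.52,0],[0,-0.6,3.52,0],[0,-1.2,3.52,0],[0,-1.8,3.52,0],[0,-2.2,3.52,0],[0,-2.6,3.52,0],[0,-3.0,3.52,0],[0,-3.4,3.52,0],[0,-3.4,3.52,0]]]';cat > pushlook.py <<'E'
from h import *
def pl(D):
    s=arm.get_state();a=np.radians(D[1]);
    c,q=np.cos(a),np.sin(a);M=np.array([[c,-q,0],[q,c,0],[0,0,1]])
    print('tcp in dock mm',np.round((s['eef_pos']-np.r_[D[0],0])@M*1000,1),'F dock',np.round(s['force']@M,1))
    for n in('wrist','scene'):
        p,d=arm.grab_frame(n);Q=(cloud(n,d,s)[d>0]-np.r_[D[0],0])@M*1000
        T=Q[(abs(Q[:,1])<8)&(Q[:,2]>70)&(Q[:,2]<76)&(abs(Q[:,0])<130)]
        if len(T)>10: print(n,'rib x',np.round(np.percentile(T[:,0],[2,98]),1))
        B=Q[(abs(Q[:,0]+7)<4)&(abs(Q[:,1])<15)&(Q[:,2]<45)]
        if len(B)>5: print(n,'bar z',np.round(np.median(B[:,2]),1),len(B))
E
python3 -c "
from pushlook import *
pl(DN)"
```

```text
t: 15.85
eef_pos: [0.5808, -0.0981, 0.0475]
ee_rot: [-3.14, 0.0, -1.72]
force: [0.5, -0.6, -0.0]
width: 0.0005
gripper_force: 0.0
tcp in dock mm [-24.   -0.   47.5] F dock [ 0.6 -0.5 -0. ]
wrist rib x [-23.   66.1]
wrist bar z 25.0 136
scene rib x [-23.2  69. ]
```

```bash
python3 -m crank '[[[0,-0.2,0,0],[0,-0.35,0,0],[0,-0.45,0,0],[0,-0.52,0,0],[0,-0.58,0,0],[0,-0.58,0,0]]]'; python3 -c "
from pushlook import *
pl(DN)"
```

```text
t: 16.7
eef_pos: [0.5908, -0.1, 0.0473]
ee_rot: [3.136, -0.001, -1.72]
force: [-11.1, 5.2, 8.2]
width: 0.0006
gripper_force: 5.6
tcp in dock mm [-13.8  -0.5  47.3] F dock [-11.7   3.5   8.2]
wrist rib x [51.1 75.1]
wrist bar z 25.0 245
scene rib x [-8.1 78.4]
```

```bash
python3 - <<'E'
from h import *
p,d=arm.grab_frame('wrist');q,_=arm.grab_frame('scene')
o=np.zeros((600,800,3),np.uint8);o[:300]=cv2.resize(p[150:270,100:420],(800,300));o[300:]=cv2.resize(q[190:340,190:390],(400,300)).repeat(1,0) if 0 else cv2.resize(q[215:327,190:489],(800,300))
cv2.imwrite('pics/w4.png',o[:,:,::-1])
E
```

```text
(no output)
```

View pics/w4.png

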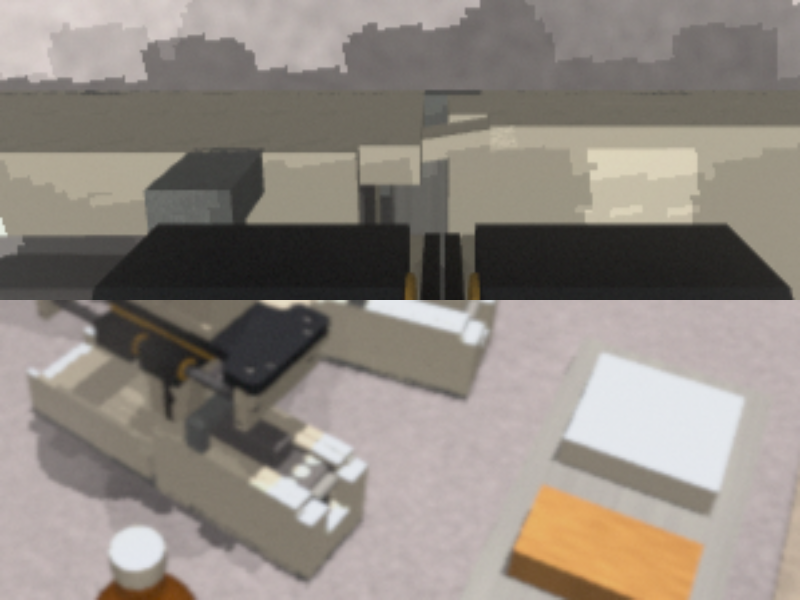

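The wrist crop shows the fingertips just at the mouth. The scene crop shows the cassette nearly home under the bridge. I'll push a bit further in small steps.

```bash
python3 -m crank '[[[0,-0.1,0,0],[0,-0.2,0,0],[0,-0.2,0,0]]]'; python3 -c "
from pushlook import *
pl(DN)"
```

```text
t: 17.27
eef_pos: [0.5958, -0.1009, 0.0472]
ee_rot: [3.136, -0.001, -1.72]
force: [-10.8, 3.9, 8.6]
width: 0.0005
gripper_force: 5.8
tcp in dock mm [-8.7 -0.6 47.2] F dock [-11.3   2.2   8.6]
wrist rib x [56.1 80.2]
wrist bar z 38.9 279
scene rib x [ 1.3 83.4]
```

The latch bar is back up at z=38.9 mm, so the narrow cassette is latched. Next is the wide one.

```bash
python3 -m crank '[[[0,0.4,0,0],[0,1,0,0],[0,2,0,0],[0,2,-1.5,0],[0,2,-4,0],[0,2,-6,0],[0,2,-6,0]]]' 0.5; python3 -c "
from pushlook import *
pl(DN)
plan([.4575,.2925],.2,-34)"
```

```text
t: 18.25
eef_pos: [0.5516, -0.0934, 0.2025]
ee_rot: [-3.132, 0.002, -1.719]
force: [-0.1, -0.1, -0.6]
width: 0.0437
gripper_force: 0.0
tcp in dock mm [-53.5   0.3 202.5] F dock [-0.1 -0.1 -0.6]
wrist rib x [38.6 79.8]
wrist bar z 38.9 206
scene rib x [34.2 83.2]
to [0.4575 0.2925 0.2   ] -34 units [-14.72   5.91  -0.08] turn -12.91 rows 6.3
```

```bash
python3 -m crank '[[[-2.1,0.8,0,-1.8],[-4.2,1.7,0,-3.7],[-6.3,2.5,0,-5.5],[-8.4,3.4,0,-7.4],[-10.5,4.2,0,-9.2],[-12.6,5.1,0,-11],[-14.72,5.91,0,-12.9],[-14.72,5.91,0,-12.9],[-14.72,5.91,0,-12.9],[-14.72,5.91,0,-12.9]]]' 0.5;python3 -c "
from cas import *
s=look(0,[.4575,.2925]);plan([.4575,.2925],.03,-34,s)"
```

```text
t: 19.6
eef_pos: [0.4576, 0.2911, 0.1969]
ee_rot: [3.14, 0.0, -0.596]
force: [-1.0, 0.6, -0.9]
width: 0.0438
gripper_force: 0.0
19.6 0.047318242622710324 top (array([456.9, 293.8]), array([99.8, 60. ]), -33.9) rib (array([457.1, 293.4]), array([49.1, 17.8]), -34.6) 0.025840632896634103 0.04366766893933641
to [0.4575 0.2925 0.03  ] -34 units [-0.04 -0.05  6.68] turn -0.03 rows 2.7
```

```bash
python3 -m crank '[[[-0.08,-0.07,2.4,0],[-0.08,-0.07,4.8,0],[-0.08,-0.07,6.2,0],[-0.08,-0.07,6.68,0],[-0.08,-0.07,6.68,0],[-0.08,-0.07,6.68,0]]]' 0.5;  python3 -m crank '[[[0,0,0,0],[0,0,0,0],[0,0,0,0],[0,0,0,0]]]' 1 25;  python3 -m crank '[[[0,0,-1,0],[0,0,-2,0],[0,0,-3.5,0],[0,0,-3.5,0]]]'; python3 -c "
from h import *
plan(dock(DW,-.075),.105,DW[1])"
```

```text
t: 20.4
eef_pos: [0.458, 0.2956, 0.0322]
ee_rot: [-3.139, -0.0, -0.594]
force: [0.4, 0.3, 0.8]
width: 0.0441
gripper_force: 0.0
t: 20.9
eef_pos: [0.4569, 0.2947, 0.0309]
ee_rot: [3.141, -0.0, -0.594]
force: [-2.9, -1.5, 5.4]
width: 0.0176
gripper_force: 25.0
t: 21.4
eef_pos: [0.4583, 0.2963, 0.1207]
ee_rot: [-3.136, -0.001, -0.593]
force: [-0.5, 0.1, -2.0]
width: 0.0183
gripper_force: 25.0
to [0.551  0.0785 0.105 ] 5.5 units [7.95 5.15 0.61] turn -7.9 rows 3.8
```

```bash
python3 -m crank '[[[1.6,1.0,0.2,-1.6],[3.2,2.1,0.4,-3.2],[4.8,3.1,0.4,-4.8],[6.4,4.1,0.4,-6.4],[7.95,5.15,0.4,-7.9],[7.95,5.15,0.4,-7.9],[7.95,5.15,0.4,-7.9],[7.95,5.15,0.4,-7.9]]]';  python3 -c "
from pushlook import *
pl(DW)
plan(dock(DW,-.075),.062,DW[1])"
```

```text
t: 22.4
eef_pos: [0.5493, 0.0777, 0.1077]
ee_rot: [3.142, 0.001, 0.096]
force: [0.3, -0.4, -1.7]
width: 0.0176
gripper_force: 25.0
tcp in dock mm [-76.8  -0.6 107.7] F dock [ 0.3 -0.5 -1.7]
wrist bar z 24.9 439
to [0.551  0.0785 0.062 ] 5.5 units [ 0.07 -0.02  1.84] turn 0.01 rows 0.7
```

```bash
python3 -m crank '[[[0.03,-0.02,0.6,0],[0.03,-0.02,1.2,0],[0.03,-0.02,1.6,0],[0.03,-0.02,1.8,0],[0.03,-0.02,1.84,0],[0.03,-0.02,1.84,0]]]'; python3 -c "
from h import *
plan(dock(DW,-.02),.0613,DW[1])"
```

```text
t: 23.25
eef_pos: [0.5507, 0.0776, 0.0623]
ee_rot: [-3.142, -0.0, 0.096]
force: [-0.0, 0.4, -1.6]
width: 0.018
gripper_force: 25.0
to [0.6058 0.0838 0.0613] 5.5 units [ 2.22 -0.04  0.04] turn -0.01 rows 0.9
```

```bash
python3 -m crank '[[[0.1,-0.03,0.04,0],[0.5,-0.04,0.04,0],[0.9,-0.04,0.04,0],[1.3,-0.04,0.04,0],[1.7,-0.04,0.04,0],[2.0,-0.04,0.04,0],[2.2,-0.04,0.04,0],[2.2,-0.04,0.04,0]]]'; python3 -m crank '[[[0,0,0,0],[0,0,0,0],[0,0,0,0],[0,0,-1,0],[0,0,-2,0],[0,0,-3,0],[0,0,-3,0]]]' 0.5;python3 -c "
from h import *
plan(dock(DW,-.11),.135,DW[1]-90)"
```

```text
t: 24.25
eef_pos: [0.6053, 0.0837, 0.0609]
ee_rot: [-3.142, -0.0, 0.095]
force: [0.7, -0.8, -1.0]
width: 0.018
gripper_force: 25.0
t: 25.12
eef_pos: [0.6064, 0.0842, 0.1385]
ee_rot: [-3.14, -0.004, 0.096]
force: [-0.0, -0.2, -0.4]
width: 0.0441
gripper_force: 0.0
to [0.5162 0.0752 0.135 ] -84.5 units [-3.63  0.02  0.13] turn 18.0 rows 1.5
```

```bash
python3 -m crank '[[[-1.2,0,0,2],[-2.4,0,0,4],[-3.6,0,0,6],[-3.6,0,0,8],[-3.6,0,0,10],[-3.6,0,0,12],[-3.6,0,0,14],[-3.6,0,0,16],[-3.6,0,0,18],[-3.6,0,0,18]]]' 1;python3 -c "
from pushlook import *
pl(DW)
plan(dock(DW,-.11),.047,DW[1]-90)"
```

```text
t: 26.38
eef_pos: [0.5151, 0.075, 0.1355]
ee_rot: [3.141, -0.0, -1.474]
force: [0.4, 0.1, -0.7]
width: 0.0005
gripper_force: 0.0
tcp in dock mm [-111.2   -0.   135.5] F dock [ 0.4  0.1 -0.7]
wrist rib x [-44.2   3.8]
scene rib x [-40.6   7. ]
to [0.5162 0.0752 0.047 ] -84.5 units [ 0.   -0.04  3.55] turn 0.04 rows 1.4
```

Cassette centre is at about −20 mm. I'll lower and push.

```bash
python3 -m crank '[[[0,0,2,0],[0,0,3.4,0],[0,0,3.55,0],[0,-0.6,3.55,0],[0,-1.2,3.55,0],[0,-1.8,3.55,0],[0,-2.2,3.55,0],[0,-2.6,3.55,0],[0,-3.0,3.55,0],[0,-3.4,3.55,0],[0,-3.7,3.55,0],[0,-3.7,3.55,0]]]';python3 -m crank '[[[0,-0.1,0,0],[0,-0.2,0,0],[0,-0.28,0,0],[0,-0.36,0,0],[0,-0.36,0,0]]]'; python3 -c "
from pushlook import *
pl(DW)"
```

```text
t: 27.98
eef_pos: [0.6084, 0.0842, 0.0472]
ee_rot: [-3.141, 0.0, -1.475]
force: [0.2, -0.3, -0.6]
width: 0.0003
gripper_force: 0.0
t: 28.6
eef_pos: [0.6164, 0.0849, 0.0474]
ee_rot: [-3.142, 0.0, -1.475]
force: [-1.4, -0.4, -0.5]
width: 0.0003
gripper_force: 1.2
tcp in dock mm [-9.4  0.1 47.4] F dock [-1.5 -0.2 -0.5]
wrist rib x [-12.4  79.7]
wrist bar z 38.9 301
scene rib x [-7.6 82.4]
scene bar z 39.8 9
```

```bash
python3 -m crank '[[[0,0.4,0,0],[0,1,0,0],[0,2,0,0],[0,2,-1.5,0],[0,2,-4,0],[0,2,-7,0],[0,2,-7,0],[0,2,-7,0]]]'; python3 -c "
from pushlook import *
pl(DW);pl(DN)
o=np.hstack([arm.grab_frame(n)[0][80:360,:400] for n in('scene','side')]);cv2.imwrite('pics/end.png',o[:,:,::-1]);print(arm.get_state()['t'])"
```

```text
t: 29.7
eef_pos: [0.5664, 0.0803, 0.2231]
ee_rot: [-3.139, 0.001, -1.475]
force: [0.2, -0.2, -0.4]
width: 0.0007
gripper_force: 0.0
tcp in dock mm [-59.5   0.3 223.1] F dock [ 0.2 -0.2 -0.4]
wrist rib x [38.5 79.6]
wrist bar z 38.8 188
scene rib x [35.6 82.6]
scene bar z 39.1 17
tcp in dock mm [-65.4 173.7 220.7] F dock [ 0.4  0.3 -1.2]
wrist bar z 38.9 181
scene rib x [34.8 83.5]
30.0
```

View pics/end.png

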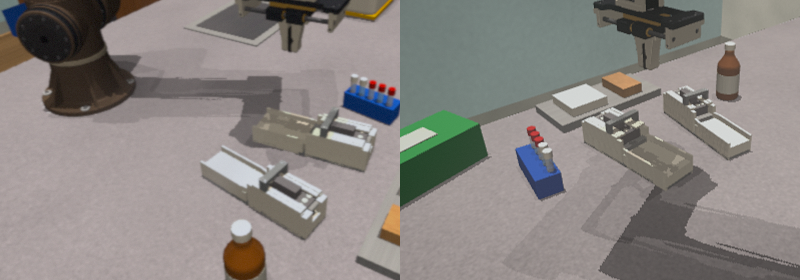

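Both cassettes sit in their docks (left view, ribs at about (345,128) and (288,187)) with both latch bars up. The bottle and rack stand where they were, and the arm is clear.

```bash
python3 -c "
from station import arm
print(arm.job_done())"
```

```text
the job is handed in; nothing more can be done
None
```

Both cassettes are pushed home in their own docks with both latch bars measured back up behind them, the bottle and tube rack were left where they stood, and the job was handed in at about 30 s.

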